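# Set the cartridge warmer one click and start it

## Robot

A 6-joint arm with a two-finger parallel gripper is mounted at the origin on the work surface. World frame = base frame: x ahead of the robot, y to its left, z up, the work surface at z = 0. Lengths are in mm, angles in rad, forces in N, time in s.
With the tool pointing down it reaches from about 350 to 775 mm from the base axis. Payload 7.3 kg.
Tool frame: the origin (TCP) lies at the very end of the fingers, on their centre line; the grasp point (between the pads) lies 19 mm behind it (bot.grip_point_offset is the distance from the TCP to the grasp point, in mm); z points along the fingers, y is the line along which they close (so a half turn about z gives the same grasp; the last joint's range is limited). The gripper opens to 92 mm and grips with 3 to 60 N. Pads are 19 mm wide; open, the fingers measure 130 mm over their backs; the gripper's body (75 mm by 190 mm) begins 47 mm behind the grasp point.
Start: joints at [-0.146, 0.342, 1.524, -0, 1.275, -0.146], TCP at [525.022, 0.019, 198.441] pointing down, gripper open.
Joint ranges: [-2.53, 2.53], [-0.77, 2.02], [0.04, 2.7], [-1, 4.14], [0.28, 2.66], [-3.11, 3.11]. Speed limits (rad/s): [2.57, 2.57, 3.14, 3.14, 3.14, 3.14].

## Interface

Orientations are given as [roll, pitch, yaw] about the fixed x, y, z axes, in that order (R = Rz(yaw) Ry(pitch) Rx(roll)).
In Python, from plant import bot gives the robot as it stands. The module is installed in compiled form; this text tells all that it offers.
- The arm moves only by the shell command python3 -m jog 'ROWS' [OPENING]. ROWS is JSON, a list of rows, each a list of 6 numbers: the shift along the tool's x, y, z in mm, then the turn, a rotation vector about the tool's x, y, z in rad. In form: [[dx, dy, dz, rx, ry, rz], ...]. A call has 1 to 12 rows; each row shifts and turns the commanded pose from where the row before left it, along the tool's axes as they then stand; what a row does not reach is not made up. A row lasts 1/10 s, in which the tool goes at most 50 mm and 8.59 degrees, less where a joint would pass 70% of its speed; a pose out of reach is approached as far as the arm can. A call with a gripper value outside its range is refused whole. OPENING is the opening in per cent of the stroke, from 0 (shut) to 100 (fully open), set as the call begins (- or left out, the last holds). The fingers move at their own pace and stop on an object; the grip force is fixed at half the most. Time passes only in rows, so rows that do not move let the fingers close. It gives the time, the measured TCP pose, the force, the opening and the grip force at its end, in the units of the state.
- bot.get_obs(): the state, without advancing time (a new reading comes with each control period).
- bot.capture(name): name is "scene" or "side" or "wrist"; returns the picture (400x640x3 uint8, red, green, blue); there is no depth.
- bot.camera_model(name): a dict with "fx", "fy", "cx", "cy" (pixels), "dist_coeffs" ([k1, k2, p1, p2, k3] as OpenCV has them; the pictures are not rectified), "position" and "orientation" of the camera in the world; the wrist camera has in their place "T_tool_cam" (4x4, takes a point from camera to tool coordinates, whose origin is the TCP and whose axes are the flange's). Camera axes: x right, y down, z forward; pixel columns grow to the right and rows downward; lengths in mm; the calibration is good to about 2 mm. A picture is of the moment at which its call begins: read the wrist's pose just before it. camera_model takes no time and is no camera call.
- bot.close_job(): hands the job in; it is judged then, once.
Trained networks look in the newest picture that a camera, given by its name, has taken for a name from the list of things; names that differ only in an ending like _2 or _b are one class to them, and where a whole thing is asked for, a point or a joint stands for the part that bears it (a point fixed in the world has none). Each returns a list of dicts, best first, with "p" (0 to 1); they miss things now and then, are a little off and sometimes report something else, mostly with a low value. They report only what shows in the picture. A call takes as long as a camera call.
- bot.outline_of(target, camera): "mask" (400x640 bool, what is visible of it) and "pixel" ([column, row] in pixels, amid what is visible of it).
The state is a dict: "time": time; "joint_positions": joint angles; "dq": joint speeds; "tau": joint torques, N m; "tool_pos": TCP position; "tcp_rot": TCP orientation; "contact_force": force on the tool from outside, world axes, zero at the start; "moment": the same for the moment, N m; "grip_width": finger opening in mm; "finger_force": force on a finger pad.
Only numpy, scipy, OpenCV 4.12 (cv2) and the standard library are available. Lean on these libraries where they do the work, as an engineer would, in place of code of your own. Each camera call takes 0.05 s, during which the arm holds its last target. There are 200 camera calls.

## Task

On the grey sealant-cartridge warmer, turn the big knurled dial one click with a fingertip, so that it rests in the detent where its white pointer line points at the tall steel pin (not at the low plug on the other side). Then press the start button beside it all the way down and let it come back up. Only touch the controls, grasp nothing, and leave the tin, cartridge, tape roll and carton where they stand.

Things in the scene. Friction and masses are not known exactly. Their poses are not given: they have to be found in the camera images.
- warmer: Fixed grey steel box, the cartridge warmer: 200 mm deep (x), 300 mm wide (y), 70 mm high, level. Origin at the centre of its underside on the bench, +x to its far side, +y to its left. The dial's axis stands at x 0, y -60 mm on its deck, the start button at x -30, y 85 mm.
- dial_center (a point): Centre of the dial's flat top, on its vertical axis, 94 mm above the bench. Black, 92 mm across (too wide to grip), 24 mm tall, rim and outer top knurled, white pointer line on top. It turns by friction under a fingertip pressed down (6 to 12 N kept up all along, friction coefficient about 1) on the top some 35 mm from the axis and swept along an arc. The top does not give way.
- dial_pointer (a point): Outer end of the white pointer line, on the dial's top face 45 mm from its axis. At the start it points to the warmer's far side (+x), half way between the pin and the plug.
- dial (a joint): Dial angle in rad, positive anticlockwise seen from above, 0 at the start. Spring detents 0.628 rad (36 degrees) apart, at -1.257, -0.628, 0, 0.628 and 1.257; stops at -1.55 and 1.55. Let go between two, it snaps to the nearer. Peak detent torque about 0.08 Nm (2.3 N at 35 mm from the axis).
- set_pin: Tall plain steel pin, 10 mm in diameter, 20 mm high, fixed upright on the deck, its axis 58 mm from the dial's axis, one click (36 degrees) to the one or the other side of the pointer's starting direction. Origin at the centre of its foot, 70 mm above the bench. Its top is 4 mm lower than the dial's.
- blank_plug: Low steel plug, 10 mm in diameter and only 3 mm high, fixed on the deck at the click position on the other side, 58 mm from the dial's axis; origin at the centre of its foot.
- start_top (a point): Centre of the top of the start button, a round grey cap 28 mm in diameter in a black housing on the deck, in the warmer's frame 145 mm to the left of the dial's centre and 30 mm nearer than it. It is pressed straight down.
- start (a joint): Travel of the start button in m: 0 up, 0.006 fully down. It springs back; fully down takes about 5 N.
- tin: Bystander: small closed can, 52 mm in diameter and 60 mm high, loose on the far left of the warmer's deck, beyond the button; origin at the centre of its underside.
- cartridge: Bystander: white sealant cartridge standing loose on the bench to the right of the warmer, 48 mm in diameter, 235 mm high with its nozzle; origin at the centre of its underside.
- tape: Bystander: roll of tape lying loose on the bench left of the warmer, 100 mm in diameter, 45 mm high; origin at the centre of its underside.
- carton: Bystander: cardboard carton 70 x 110 x 60 mm high, loose on the bench beyond the warmer; origin at the centre of its underside.

How it is judged:
By the outcome, as a careful person would: the job done as asked, in the order asked, and still so for the second after the job is handed in, with the robot touching nothing.
It also fails if it takes over 48 s, if anything falls off the work surface, if the arm or the gripper's body presses on something with over 40 N, if the wrist force passes 120 N, or if a joint passes its speed limit or range.

## Working session

There is one attempt and no reset: what is moved stays moved. The work goes in short steps, Python scripts to look and compute and a shell command to move; the robot and the scene stay as the last step left them, time stands still between calls to the robot, and variables do not carry over. Pictures are saved under pics/ and viewed, at most 10 in all, crops included, and the job is handed in when it is done.

```bash
mkdir -p pics
cat > h.py <<'E'
import numpy as np, cv2
from plant import bot
from scipy.spatial.transform import Rotation as R
def cam(name):
    m=bot.camera_model(name)
    K=np.array([[m['fx'],0,m['cx']],[0,m['fy'],m['cy']],[0,0,1.]]);d=np.array(m['dist_coeffs'],float)
    if 'T_tool_cam' in m:
        o=bot.get_obs();T=np.eye(4);T[:3,:3]=R.from_euler('xyz',o['tcp_rot']).as_matrix();T[:3,3]=o['tool_pos']
        T=T@np.array(m['T_tool_cam']);return K,d,T[:3,:3],T[:3,3]
    q=np.array(m['orientation'],float)
    r=q if q.shape==(3,3) else (R.from_euler('xyz',q) if q.size==3 else R.from_quat(q)).as_matrix()
    return K,d,r,np.array(m['position'],float)
def ray(c,px,z):
    K,d,r,p=c
    u=cv2.undistortPoints(np.array([[px]],float),K,d)[0,0]
    v=r@np.array([u[0],u[1],1]);return p+v*(z-p[2])/v[2]
def proj(c,P):
    K,d,r,p=c
    return cv2.projectPoints((np.atleast_2d(P)-p)@r,np.zeros(3),np.zeros(3),K,d)[0][:,0]
E
python3 - <<'E'
from h import *
for n in ['scene','side','wrist']:
    print(n,bot.camera_model(n))
    c=cam(n)
    im=bot.capture(n);cv2.imwrite(f'pics/{n}0.png',im[...,::-1])
    for t,z in [('dial_center',94),('dial_pointer',94),('set_pin',80),('blank_plug',73),('start_top',90),('tin',130),('warmer',70)]:
        for k in bot.outline_of(t,n)[:2]:
            print(n,t,round(k['p'],2),np.round(k['pixel']),k['mask'].sum(),np.round(ray(c,k['pixel'],z)))
print(bot.get_obs())
E
```

```text
scene {'fx': 398.13886646993905, 'fy': 398.13886646993905, 'cx': 325.6567620233113, 'cy': 203.39331329858973, 'dist_coeffs': array([-0.02823616,  0.        ,  0.        ,  0.        ,  0.        ]), 'position': array([1098.36281665, -429.0887923 ,  554.73374338]), 'orientation': array([-2.18725   ,  0.01665787,  0.75881596])}
scene dial_center 0.73 [207. 234.] 1578 [ 551. -178.   94.]
scene dial_pointer 0.86 [208. 232.] 1614 [ 546. -173.   94.]
scene dial_pointer 0.71 [233. 239.] 35 [ 597. -154.   94.]
scene set_pin 0.58 [232. 243.] 42 [ 590. -153.   80.]
scene blank_plug 0.24 [209. 234.] 1622 [ 528. -163.   73.]
scene blank_plug 0.19 [279. 308.] 3735 [ 762. -190.   73.]
scene start_top 0.56 [278. 206.] 101 [578. -30.  90.]
scene tin 0.68 [302. 224.] 929 [691. -70. 130.]
scene warmer 0.8 [235. 250.] 12980 [ 600. -155.   70.]
side {'fx': 362.73488491951326, 'fy': 362.73488491951326, 'cx': 324.41342291987496, 'cy': 198.15633189686127, 'dist_coeffs': array([-0.07815771,  0.        ,  0.        ,  0.        ,  0.        ]), 'position': array([ 335.22165805, -456.77911493,  538.13830854])
[... 1296 characters left out ...]
oint_positions': array([-1.46026506e-01,  3.42007618e-01,  1.52406701e+00, -2.05270980e-05,
        1.27539124e+00, -1.46002526e-01]), 'dq': array([ 9.11226217e-05,  1.04806372e-03,  3.91385393e-04, -1.84578793e-03,
       -2.94869442e-04, -1.31931124e-03]), 'tau': array([ 2.39661517e-06, -4.31143570e+01, -2.44474733e+01,  7.18517555e-02,
        4.84212523e-02, -3.34327228e-05]), 'tool_pos': array([ 5.25039731e+02, -4.37560498e-03,  1.98448087e+02]), 'tcp_rot': array([3.14147007e+00, 3.78752126e-05, 1.57077832e+00]), 'contact_force': array([ 0.50619627,  0.16336066, -0.49338013]), 'moment': array([ 0.02631824, -0.01898286, -0.01152167]), 'finger_force': 0.0, 'grip_width': 91.58430767084099}
```

Run:
```python
import cv2,numpy as np
a=cv2.imread('pics/side0.png');b=cv2.imread('pics/scene0.png');c=cv2.imread('pics/wrist0.png')
f=lambda i,x,y,w,h:cv2.resize(i[y:y+h,x:x+w],(400,300),interpolation=cv2.INTER_CUBIC)
cv2.imwrite('pics/m0.png',np.vstack([np.hstack([f(a,260,200,200,150),f(b,140,170,200,150)]),np.hstack([f(c,240,250,200,150),cv2.resize(c,(400,300))])]))
```

```text
(no output)
```

View pics/m0.png

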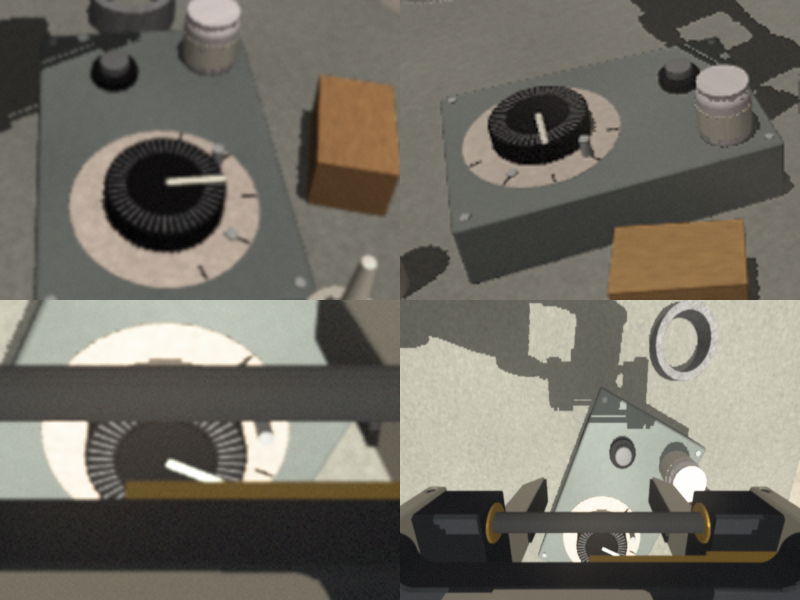

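```bash
cat > fit.py <<'E'
from h import *
from scipy.optimize import least_squares
S,C=cam('side'),cam('scene')
a=np.deg2rad(36)
P=dict(ptr=[45,-60,94],pin=[58*np.cos(a),-60+58*np.sin(a),90],plug=[58*np.cos(a),-60-58*np.sin(a),73],
 btn=[-30,85,0],fr=[100,-150,70],nr=[-100,-150,70],fl=[100,150,70])
M=[(S,'ptr',373,289),(S,'pin',368.5,274),(S,'plug',375.5,317.5),(S,'btn',317.5,229),
(C,'ptr',212.5,241),(C,'pin',232.5,240),(C,'btn',280,203.5),(C,'fr',166,284),(C,'nr',161,218.5),(C,'fl',332,242.5)]
def W(q,n):
    p=np.array(P[n],float)
    if n=='btn':p[2]=q[3]
    c,s=np.cos(q[2]),np.sin(q[2]);return np.array([q[0]+c*p[0]-s*p[1],q[1]+s*p[0]+c*p[1],p[2]])
P['c']=[0,-60,94]
f=lambda q:np.concatenate([proj(c,W(q,n))[0]-[u,v] for c,n,u,v in M])
r=least_squares(f,[560,-100,-.4,85],x_scale=[10,10,.1,10],loss='soft_l1')
print(r.x,np.round(f(r.x).reshape(-1,2),1))
for n in ['c','ptr','pin','plug','btn']:print(n,np.round(W(r.x,n),1))
E
python3 fit.py
```

```text
[ 5.59356233e+02 -1.08767899e+02 -4.55017037e-01  8.74447543e+01] [[-0.9 -1.5]
 [ 1.2 -1.8]
 [ 0.2 -3.1]
 [ 1.5 -0.1]
 [-0.8 -0.4]
 [-1.2 -1.6]
 [-0.4  0.1]
 [-2.2  0.8]
 [-0.8 -1.7]
 [ 0.6 -1.1]]
c [ 533.  -162.7   94. ]
ptr [ 573.4 -182.4   94. ]
pin [ 590.1 -152.7   90. ]
plug [ 560.2 -213.9   73. ]
btn [569.8 -19.2  87.4]
```

```bash
python3 - <<'E'
from h import *
for n in ['side','scene']:
    bot.capture(n);c=cam(n)
    for k in bot.outline_of('cartridge',n)[:2]:
        ys,xs=np.where(k['mask']);i=ys.argmin()
        print(n,k['p'],len(xs),'tip',xs[i],ys[i],ray(c,[xs[i],ys[i]],235),'mean at z100',ray(c,k['pixel'],100))
E
python3 -m jog '[[-16,1,0,0,0,0],[-16,1,0,0,0,0],[-16,1,0,0,0,0],[-16,1,0,0,0,0],[-16,1,10,0,0,0],[-16,1,10,0,0,0],[-16,1,10,0,0,0],[-16,1,10,0,0,0],[0,0,15,0,0,0],[0,0,15,0,0,0],[0,0,10,0,0,0],[0,0,0,0,0,0]]' 0
```

```text
side 0.61 2595 tip 442 329 [ 526.90346774 -343.47452765  235.        ] mean at z100 [ 554.98485761 -327.66757576  100.        ]
side 0.17 2886 tip 333 269 [ 475.10220168 -227.38835488  235.        ] mean at z100 [ 519.45099674 -175.75336344  100.        ]
scene 0.96 3462 tip 80 207 [ 532.71747004 -344.40786937  235.        ] mean at z100 [ 524.05232509 -342.70153775  100.        ]
time: 2.6
tool_pos: [532.0, -128.0, 116.6]
tcp_rot: [-3.138, -0.001, 1.571]
contact_force: [-0.6, 0.1, 0.4]
grip_width: 2.1
finger_force: 0.0
```

```bash
python3 -m jog '[[0,0,6,0,0,0],[0,0,6,0,0,0],[0,0,3,0,0,0],[0,0,0,0,0,0],[0,0,0,0,0,0]]'
python3 - <<'E'
from h import *
a=bot.capture('side')[...,::-1];b=bot.capture('scene')[...,::-1]
f=lambda i,x,y,w,h:cv2.resize(i[y:y+h,x:x+w],(400,300),interpolation=cv2.INTER_CUBIC)
cv2.imwrite('pics/m1.png',np.hstack([f(a,260,200,200,150),f(b,140,170,200,150)]))
print(bot.get_obs()['tool_pos'])
E
```

```text
time: 3.1
tool_pos: [533.2, -128.0, 103.6]
tcp_rot: [3.141, 0.0, 1.571]
contact_force: [0.0, -0.4, 0.2]
grip_width: 0.7
finger_force: 0.0
[ 533.25270039 -128.01535323  103.74520675]
```

View pics/m1.png

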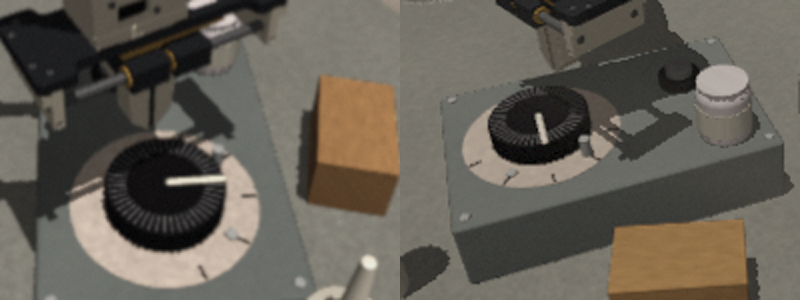

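Run:
```python
from h import *
S,C=cam('side'),cam('scene')
t=np.linspace(0,2*np.pi,13)
for n,c,o in [('side',S,(260,200)),('scene',C,(140,170))]:
    g=lambda P:np.round((proj(c,P)-o)*2).tolist()
    print(n,'tip',g([[533.2,-128,103.7]]),'foot corners',g([[533.2+a,-128+b,103.7] for a in(-15,15) for b in(-9.5,9.5)]),'dialc',g([[533,-162.7,94]]))
    for z in (94,70):
        r=g([[533+46*np.cos(a),-162.7+46*np.sin(a),z] for a in t]);r=np.array(r);print(z,r.min(0),r.max(0))
```

```text
side tip [[143.0, 139.0]] foot corners [[133.0, 155.0], [121.0, 138.0], [166.0, 140.0], [153.0, 124.0]] dialc [[166.0, 178.0]]
94 [105. 133.] [226. 229.]
70 [106. 152.] [223. 248.]
scene tip [[166.0, 87.0]] foot corners [[149.0, 85.0], [166.0, 77.0], [167.0, 98.0], [184.0, 89.0]] dialc [[137.0, 112.0]]
94 [86. 83.] [187. 143.]
70 [ 92. 103.] [190. 164.]
```

Run:
```python
import cv2,numpy as np
from h import *
a=bot.capture('side')[...,::-1];b=bot.capture('scene')[...,::-1]
f=lambda i,x,y:cv2.resize(cv2.convertScaleAbs(i[y:y+100,x:x+80],alpha=1.6),(400,500),interpolation=cv2.INTER_CUBIC)
cv2.imwrite('pics/m2.png',np.hstack([f(a,290,215),f(b,180,160)]))
```

```text
(no output)
```

View pics/m2.png

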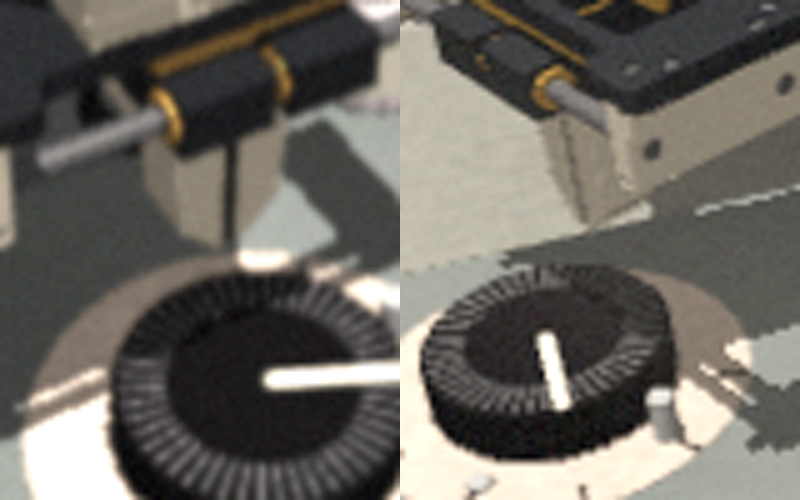

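Run:
```python
from h import *
from scipy.optimize import least_squares
S,C=cam('side'),cam('scene')
f=lambda p:np.r_[proj(S,p)[0]-[335.5,264.5],proj(C,p)[0]-[217,204.5]]
r=least_squares(f,[533,-137,110.]);print(r.x,f(r.x))
o=bot.get_obs();print(o['tool_pos'],o['grip_width'],o['tcp_rot'],o['joint_positions'])
```

```text
[ 532.75434013 -138.36245123  127.81227426] [-0.4689234  -0.97764164 -0.68942343  1.14353461]
[ 533.19664961 -128.02435947  103.70787513] 0.4630168381778931 [3.14098410e+00 1.79582876e-04 1.57081863e+00] [-3.75463685e-01  4.75914979e-01  1.59475793e+00  6.39440574e-05
  1.07028773e+00 -3.75516708e-01]
```

```bash
J="python3 -m jog"; 
python3 -m jog '[[0,0,3,0,0,0],[0,0,3,0,0,0],[0,0,1,0,0,0],[0,0,0,0,0,0]]' | sed -n 2,4p
for i in 1; do
python3 -m jog '[[0,0,1,0,0,0],[0,0,0,0,0,0]]'| sed -n 2,4p
python3 -m jog '[[0,0,1,0,0,0],[0,0,0,0,0,0]]'| sed -n 2,4p
python3 -m jog '[[0,0,1,0,0,0],[0,0,0,0,0,0]]'| sed -n 2,4p
done
```

```text
tool_pos: [532.8, -127.9, 96.1]
tcp_rot: [-3.141, -0.0, 1.571]
contact_force: [1.0, 0.1, 0.0]
tool_pos: [533.0, -128.0, 95.4]
tcp_rot: [-3.142, -0.0, 1.571]
contact_force: [0.1, 0.3, 0.3]
tool_pos: [533.0, -128.0, 94.4]
tcp_rot: [3.142, -0.0, 1.571]
contact_force: [0.2, 0.2, -0.2]
tool_pos: [533.0, -128.0, 93.3]
tcp_rot: [-3.142, -0.0, 1.571]
contact_force: [-0.2, -0.6, 0.1]
```

```bash
python3 -m jog '[[0,0,1,0,0,0],[0,0,0,0,0,0]]'| sed -n 2,4p
python3 -m jog '[[0,0,1,0,0,0],[0,0,0,0,0,0]]'| sed -n 2,4p
python3 - <<'E'
import cv2,numpy as np
from h import *
a=bot.capture('side')[...,::-1];b=bot.capture('scene')[...,::-1]
f=lambda i,x,y:cv2.resize(cv2.convertScaleAbs(i[y:y+100,x:x+80],alpha=1.6),(400,500),interpolation=cv2.INTER_CUBIC)
cv2.imwrite('pics/m3.png',np.hstack([f(a,290,215),f(b,180,160)]))
E
```

```text
tool_pos: [532.9, -128.0, 92.3]
tcp_rot: [-3.141, -0.0, 1.571]
contact_force: [0.2, -0.9, -0.1]
tool_pos: [533.0, -127.9, 91.3]
tcp_rot: [-3.141, -0.0, 1.571]
contact_force: [0.2, 0.4, 0.2]
```

View pics/m3.png

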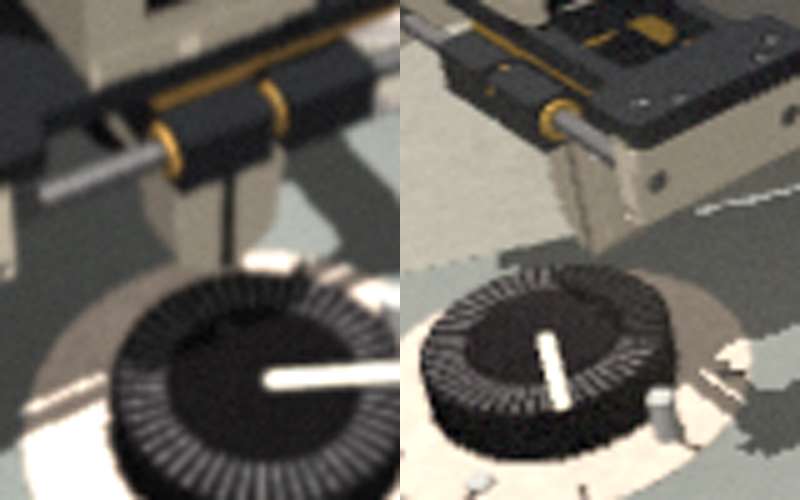

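```bash
cat > ok.py <<'E'
import sys,re
t=sys.stdin.read();g=lambda k:re.search(k+r': (.*)',t)[1]
print(g('time'),g('tool_pos'),g('contact_force'));sys.exit(eval(g('contact_force'))[2]>2.5)
E
python3 -m jog '[[0,0,1,0,0,0],[0,0,1,0,0,0]]'|python3 ok.py &&
python3 -m jog '[[0,0,1,0,0,0],[0,0,1,0,0,0]]'|python3 ok.py &&
python3 -m jog '[[0,0,1,0,0,0],[0,0,1,0,0,0]]'|python3 ok.py &&
python3 -m jog '[[0,0,1,0,0,0],[0,0,1,0,0,0]]'|python3 ok.py &&
python3 -m jog '[[0,0,1,0,0,0],[0,0,1,0,0,0]]'|python3 ok.py &&
python3 -m jog '[[0,0,1,0,0,0],[0,0,1,0,0,0]]'|python3 ok.py &&
python3 -m jog '[[0,0,1,0,0,0],[0,0,1,0,0,0]]'|python3 ok.py &&
python3 -m jog '[[0,0,1,0,0,0],[0,0,0,0,0,0]]'|python3 ok.py
```

```text
5.0 [533.1, -128.0, 89.4] [-0.2, -0.0, -0.1]
5.2 [533.0, -128.0, 87.3] [-0.6, -0.9, -0.3]
5.4 [533.0, -128.0, 85.3] [-0.1, -0.4, 0.4]
5.6 [533.0, -128.0, 83.4] [0.4, -0.4, -0.3]
5.8 [533.0, -128.0, 81.4] [-0.8, 0.3, 0.4]
6.0 [533.0, -128.0, 79.4] [-0.6, 0.1, 0.3]
6.2 [533.0, -128.0, 77.3] [0.3, -0.4, -0.3]
6.4 [532.9, -127.9, 76.3] [-0.0, 0.4, -0.4]
```

```bash
python3 -m jog '[[0,0,1,0,0,0],[0,0,0,0,0,0]]'|python3 ok.py &&
python3 -m jog '[[0,0,1,0,0,0],[0,0,0,0,0,0]]'|python3 ok.py &&
python3 -m jog '[[0,0,1,0,0,0],[0,0,0,0,0,0]]'|python3 ok.py &&
python3 -m jog '[[0,0,0.5,0,0,0],[0,0,0,0,0,0]]'|python3 ok.py &&
python3 -m jog '[[0,0,0.5,0,0,0],[0,0,0,0,0,0]]'|python3 ok.py &&
python3 -m jog '[[0,0,0.5,0,0,0],[0,0,0,0,0,0]]'|python3 ok.py &&
python3 -m jog '[[0,0,0.5,0,0,0],[0,0,0,0,0,0]]'|python3 ok.py &&
python3 -m jog '[[0,0,0.5,0,0,0],[0,0,0,0,0,0]]'|python3 ok.py &&
python3 -m jog '[[0,0,0.5,0,0,0],[0,0,0,0,0,0]]'|python3 ok.py
python3 - <<'E'
import cv2,numpy as np
from h import *
a=bot.capture('side')[...,::-1];b=bot.capture('scene')[...,::-1]
f=lambda i,x,y:cv2.resize(cv2.convertScaleAbs(i[y:y+100,x:x+80],alpha=1.6),(400,500),interpolation=cv2.INTER_CUBIC)
cv2.imwrite('pics/m4.png',np.hstack([f(a,290,215),f(b,180,160)]))
E
```

```text
6.6 [533.0, -128.0, 75.3] [0.4, -0.3, -0.1]
6.8 [533.0, -128.0, 74.3] [-0.8, -0.3, -0.4]
7.0 [532.9, -128.0, 73.3] [-1.6, 0.1, -0.0]
7.2 [533.0, -128.0, 72.9] [-0.8, 0.8, -0.2]
7.4 [533.0, -128.0, 72.4] [0.1, 0.9, -0.4]
7.6 [533.0, -128.0, 71.9] [-0.4, -0.1, -0.1]
7.8 [533.0, -128.0, 71.4] [-0.3, 0.0, -0.1]
8.0 [533.0, -128.0, 70.9] [-0.0, 0.0, -0.3]
8.2 [533.0, -128.0, 70.4] [-0.4, -0.3, 0.1]
```

View pics/m4.png

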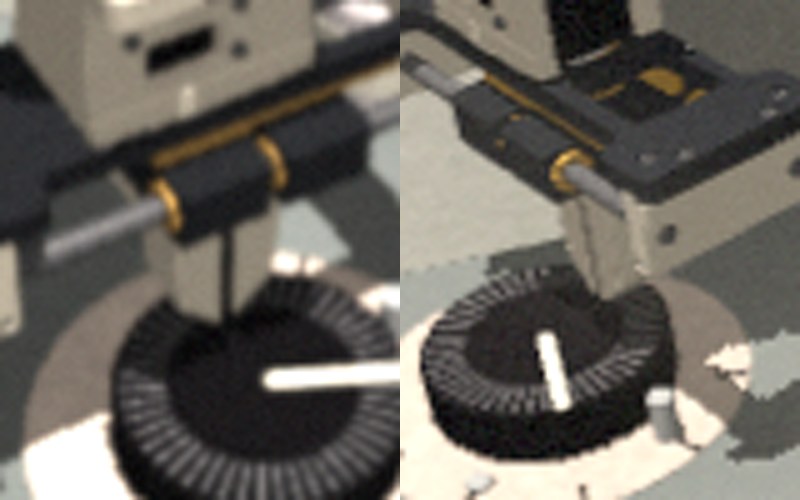

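```bash
python3 -m jog '[[0,0,0.5,0,0,0],[0,0,0,0,0,0]]'|python3 ok.py &&
python3 -m jog '[[0,0,0.5,0,0,0],[0,0,0,0,0,0]]'|python3 ok.py &&
python3 -m jog '[[0,0,0.5,0,0,0],[0,0,0,0,0,0]]'|python3 ok.py &&
python3 -m jog '[[0,0,0.5,0,0,0],[0,0,0,0,0,0]]'|python3 ok.py &&
python3 -m jog '[[0,0,0.5,0,0,0],[0,0,0,0,0,0]]'|python3 ok.py &&
python3 -m jog '[[0,0,0.5,0,0,0],[0,0,0,0,0,0]]'|python3 ok.py &&
python3 -m jog '[[0,0,0.5,0,0,0],[0,0,0,0,0,0]]'|python3 ok.py &&
python3 -m jog '[[0,0,0.5,0,0,0],[0,0,0,0,0,0]]'|python3 ok.py &&
python3 -m jog '[[0,0,0.5,0,0,0],[0,0,0,0,0,0]]'|python3 ok.py &&
python3 -m jog '[[0,0,0.5,0,0,0],[0,0,0,0,0,0]]'|python3 ok.py
```

```text
8.5 [533.0, -128.0, 69.9] [-0.5, -0.0, -0.0]
8.7 [533.0, -128.0, 69.4] [0.0, -0.0, -0.4]
8.9 [533.0, -128.0, 68.9] [-0.2, -0.0, -0.4]
9.1 [533.0, -128.0, 68.4] [0.6, 0.3, -0.2]
9.3 [533.0, -127.9, 67.9] [-0.1, 0.4, -0.9]
9.5 [533.0, -128.0, 67.4] [0.3, -0.6, -0.4]
9.7 [533.0, -128.0, 66.9] [-0.3, 0.3, 0.7]
9.9 [533.0, -128.0, 66.4] [0.6, -0.4, -0.5]
10.1 [533.1, -128.0, 66.0] [-0.3, 0.0, 1.3]
10.3 [533.3, -128.0, 66.0] [-0.9, 1.1, 3.8]
```

```bash
python3 -m jog '[[0,0,0.5,0,0,0],[0,0,0.5,0,0,0],[0,0,0,0,0,0],[0,0,0,0,0,0]]'
```

```text
time: 10.7
tool_pos: [533.7, -128.0, 65.8]
tcp_rot: [3.139, 0.001, 1.571]
contact_force: [-2.4, 2.0, 10.3]
grip_width: 0.4
finger_force: 5.4
```

```bash
python3 -m jog '[[-0.05,-1.83,0,0,0,-0.0524],[-0.05,-1.83,0,0,0,-0.0524],[-0.05,-1.83,0,0,0,-0.0524]]'
```

```text
time: 11.0
tool_pos: [528.9, -128.2, 65.8]
tcp_rot: [3.138, 0.001, 1.73]
contact_force: [1.1, 4.2, 9.9]
grip_width: 0.2
finger_force: 4.7
```

```bash
python3 -m jog '[[-0.05,-1.83,0,0,0,-0.0524],[-0.05,-1.83,0,0,0,-0.0524],[-0.05,-1.83,0,0,0,-0.0524],[-0.05,-1.83,0,0,0,-0.0524]]'|python3 ok.py
python3 - <<'E'
import cv2,numpy as np
from h import *
a=bot.capture('side')[...,::-1];b=bot.capture('scene')[...,::-1]
f=lambda i,x,y:cv2.resize(cv2.convertScaleAbs(i[y:y+100,x:x+80],alpha=1.6),(400,500),interpolation=cv2.INTER_CUBIC)
cv2.imwrite('pics/m5.png',np.hstack([f(a,310,235),f(b,180,180)]))
E
```

```text
11.4 [521.3, -129.6, 65.8] [-1.9, 5.8, 12.5]
```

View pics/m5.png

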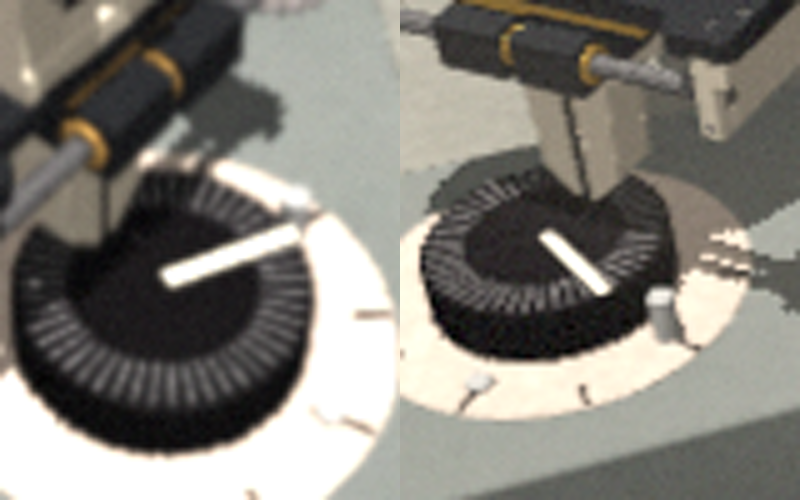

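```bash
python3 -m jog '[[-0.05,-1.83,-0.2,0,0,-0.0524],[-0.05,-1.83,-0.1,0,0,-0.0524],[-0.05,-1.83,0,0,0,-0.0524]]'|python3 ok.py
python3 -m jog '[[-0.05,-1.83,-0.1,0,0,-0.0524],[-0.05,-1.83,0,0,0,-0.0524],[0,0,0,0,0,0]]'
python3 - <<'E'
import cv2,numpy as np
from h import *
a=bot.capture('side')[...,::-1];b=bot.capture('scene')[...,::-1]
f=lambda i,x,y:cv2.resize(cv2.convertScaleAbs(i[y:y+100,x:x+80],alpha=1.6),(400,500),interpolation=cv2.INTER_CUBIC)
cv2.imwrite('pics/m6.png',np.hstack([f(a,310,235),f(b,180,180)]))
E
```

```text
11.8 [515.7, -131.9, 65.8] [-2.4, 5.6, 11.5]
time: 12.1
tool_pos: [512.4, -133.8, 65.8]
tcp_rot: [3.14, -0.001, 2.201]
contact_force: [-2.6, 5.4, 10.9]
grip_width: 0.5
finger_force: 5.3
```

View pics/m6.png

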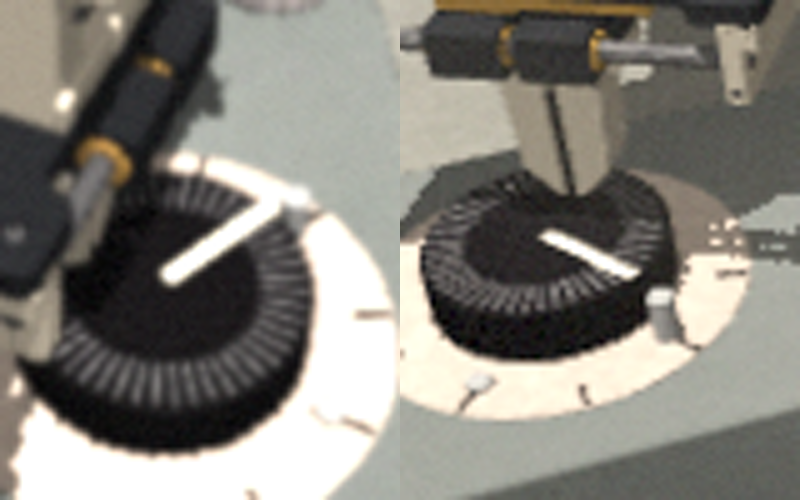

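```bash
python3 -m jog '[[0,0,-1,0,0,0],[0,0,-2,0,0,0],[0,0,-7,0,0,0],[0,0,-10,0,0,0],[0,0,-20,0,0,0],[0,0,-20,0,0,-0.128],[0,0,0,0,0,-0.128],[0,0,0,0,0,-0.128],[0,0,0,0,0,-0.128],[0,0,0,0,0,-0.128],[0,0,0,0,0,-0.126],[0,0,0,0,0,0]]'
python3 - <<'E'
from h import *
from scipy.optimize import least_squares
a=bot.capture('side')[...,::-1];b=bot.capture('scene')[...,::-1]
f=lambda i,x,y,w,h:cv2.resize(cv2.convertScaleAbs(i[y:y+h,x:x+w],alpha=1.4),(400,300),interpolation=cv2.INTER_CUBIC)
cv2.imwrite('pics/m7.png',np.vstack([np.hstack([f(a,310,240,100,75),f(b,180,190,100,75)]),np.hstack([f(a,260,180,140,105),f(b,220,150,140,105)])]))
for n in ['side','scene']:
    c=cam(n)
    for k in bot.outline_of('tin',n)[:1]:
        ys,xs=np.where(k['mask']);bb=[xs.min(),xs.max()+1,ys.min(),ys.max()+1]
        t=np.linspace(0,2*np.pi,40)
        def g(q):
            p=proj(c,np.array([[q[0]+26*np.cos(s),q[1]+26*np.sin(s),z] for s in t for z in(70,130)]))
            return [p[:,0].min()-bb[0],p[:,0].max()-bb[1],p[:,1].min()-bb[2],p[:,1].max()-bb[3]]
        r=least_squares(g,[661,-36],x_scale=10);print(n,k['p'],bb,r.x,r.fun)
    for k in bot.outline_of('start_top',n)[:1]:
        ys,xs=np.where(k['mask']);print('btn',k['p'],xs.min(),xs.max(),ys.min(),ys.max(),ray(c,k['pixel'],88))
print(bot.get_obs()['joint_positions'])
E
```

```text
time: 13.4
tool_pos: [512.7, -134.9, 125.5]
tcp_rot: [-3.141, 0.001, 2.967]
contact_force: [-0.5, 0.1, 0.4]
grip_width: 0.4
finger_force: 0.0
side 0.67 [np.int64(355), np.int64(381), np.int64(197), np.int64(230)] [664.72748479 -37.07483395] [-2.01103599  1.91399541 -4.92343512  4.05299842]
scene 0.76 [np.int64(287), np.int64(317), np.int64(202), np.int64(243)] [660.9590494  -41.63053846] [ 0.15155385 -0.16207676 -0.9508907   0.83113499]
[-4.01719629e-01  4.21315652e-01  1.61988531e+00  2.65299304e-05
  1.10022321e+00 -1.79505896e+00]
```

View pics/m7.png

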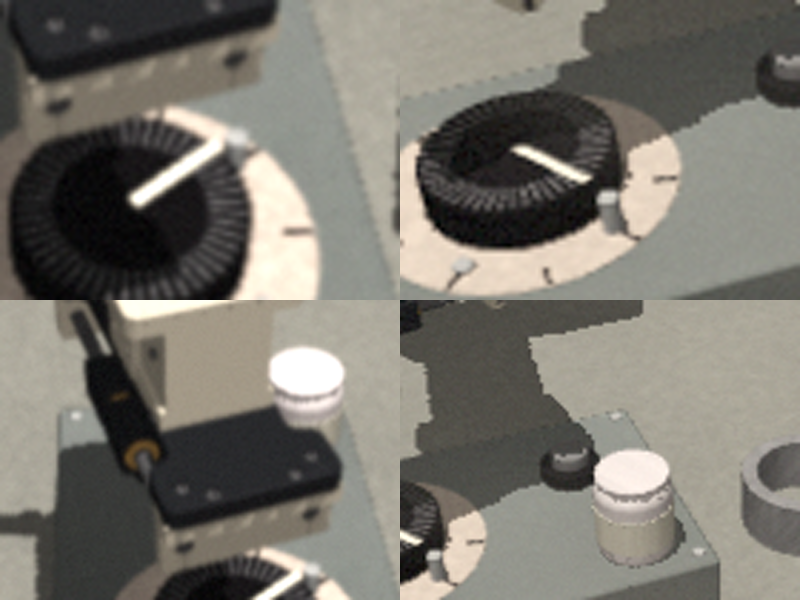

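```bash
python3 -m jog '[[-7.2,24.8,0,0,0,0],[-7.2,24.8,0,0,0,0],[-7.2,24.8,0,0,0,0],[-7.2,24.8,0,0,0,0],[-7.3,24.7,0,0,0,0],[0,0,10,0,0,0],[0,0,15,0,0,0],[0,0,15,0,0,0],[0,0,7,0,0,0],[0,0,4,0,0,0],[0,0,0,0,0,0]]'
python3 - <<'E'
import cv2,numpy as np
from h import *
a=bot.capture('side')[...,::-1];b=bot.capture('scene')[...,::-1]
f=lambda i,x,y:cv2.resize(cv2.convertScaleAbs(i[y:y+100,x:x+80],alpha=1.6),(400,500),interpolation=cv2.INTER_CUBIC)
cv2.imwrite('pics/m8.png',np.hstack([f(a,280,180),f(b,240,150)]))
E
```

```text
time: 14.8
tool_pos: [569.4, -19.4, 73.5]
tcp_rot: [-3.141, -0.001, 2.965]
contact_force: [-1.0, -0.4, 1.0]
grip_width: 0.4
finger_force: 0.0
```

View pics/m8.png

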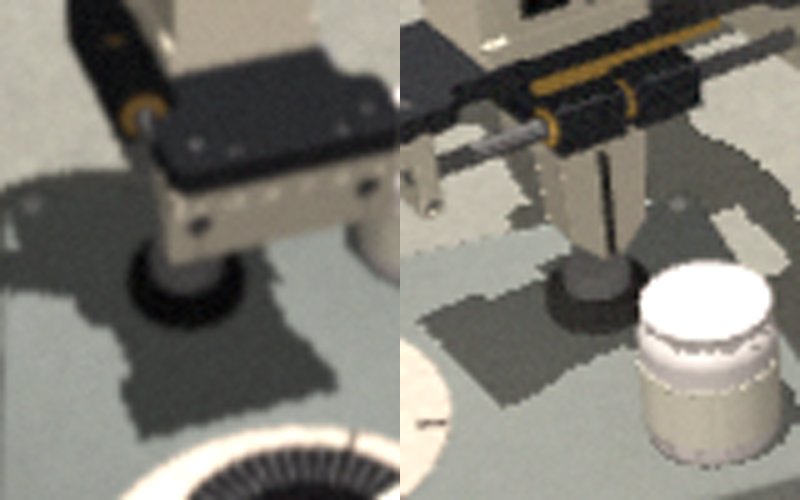

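```bash
python3 -m jog '[[0,0,2,0,0,0],[0,0,2,0,0,0],[0,0,2,0,0,0],[0,0,2,0,0,0],[0,0,0,0,0,0]]'|python3 ok.py &&
python3 -m jog '[[0,0,1,0,0,0],[0,0,1,0,0,0],[0,0,0,0,0,0]]'|python3 ok.py &&
python3 -m jog '[[0,0,1,0,0,0],[0,0,1,0,0,0],[0,0,0,0,0,0]]'|python3 ok.py &&
python3 -m jog '[[0,0,1,0,0,0],[0,0,0,0,0,0]]'|python3 ok.py &&
python3 -m jog '[[0,0,1,0,0,0],[0,0,0,0,0,0]]'|python3 ok.py &&
python3 -m jog '[[0,0,1,0,0,0],[0,0,0,0,0,0]]'|python3 ok.py &&
python3 -m jog '[[0,0,1,0,0,0],[0,0,0,0,0,0]]'|python3 ok.py &&
python3 -m jog '[[0,0,1,0,0,0],[0,0,0,0,0,0]]'|python3 ok.py &&
python3 -m jog '[[0,0,1,0,0,0],[0,0,0,0,0,0]]'|python3 ok.py
```

```text
15.4 [569.5, -19.0, 65.5] [-0.4, -0.0, -0.1]
15.7 [569.8, -19.0, 63.9] [-0.3, -0.1, 0.6]
16.0 [569.8, -19.0, 61.9] [-0.4, -0.0, 2.4]
16.2 [569.8, -19.0, 60.9] [0.2, 0.5, 2.3]
16.4 [569.8, -19.0, 59.9] [-0.5, 0.2, 3.4]
```

```bash
sed -i 's/>2.5/>9/' ok.py
python3 -m jog '[[0,0,1,0,0,0],[0,0,0,0,0,0]]'|python3 ok.py &&
python3 -m jog '[[0,0,1,0,0,0],[0,0,0,0,0,0]]'|python3 ok.py &&
python3 -m jog '[[0,0,1,0,0,0],[0,0,0,0,0,0]]'|python3 ok.py &&
python3 -m jog '[[0,0,1,0,0,0],[0,0,0,0,0,0]]'|python3 ok.py &&
python3 -m jog '[[0,0,1,0,0,0],[0,0,0,0,0,0]]'|python3 ok.py &&
python3 -m jog '[[0,0,1,0,0,0],[0,0,0,0,0,0]]'|python3 ok.py
```

```text
16.6 [569.8, -19.0, 58.9] [-0.3, -0.4, 4.2]
16.8 [569.8, -19.0, 58.0] [0.5, 0.4, 4.7]
17.0 [569.9, -19.0, 57.8] [-2.6, 0.1, 11.0]
```

```bash
python3 -m jog '[[0,0,1,0,0,0],[0,0,0,0,0,0],[0,0,0,0,0,0]]'|python3 ok.py
python3 -m jog '[[0,0,-3,0,0,0],[0,0,-4,0,0,0],[0,0,-8,0,0,0],[0,0,-15,0,0,0],[0,0,-20,0,0,0],[0,0,-20,0,0,0],[0,0,-20,0,0,0],[15,0,-10,0,0,0],[20,0,0,0,0,0],[20,0,0,0,0,0],[20,0,0,0,0,0],[0,0,0,0,0,0]]'|python3 ok.py
python3 - <<'E'
import cv2,numpy as np
from h import *
a=bot.capture('side')[...,::-1];b=bot.capture('scene')[...,::-1]
f=lambda i,x,y,w,h:cv2.resize(cv2.convertScaleAbs(i[y:y+h,x:x+w],alpha=1.4),(400,300),interpolation=cv2.INTER_CUBIC)
cv2.imwrite('pics/m9.png',np.hstack([f(a,270,190,180,135),f(b,170,160,180,135)]))
E
```

```text
17.3 [570.0, -19.0, 57.7] [-5.7, 0.1, 17.3]
18.5 [493.7, -5.4, 155.8] [-0.3, 0.5, -1.0]
```

View pics/m9.png

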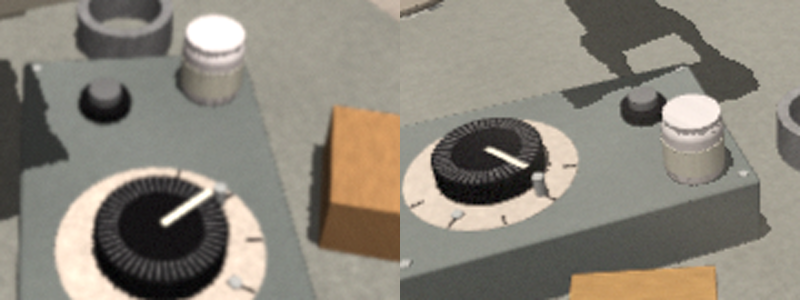

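The picture shows the pointer on the tall pin, at (215,190) in the left crop. The button is back up at (105,95), and the tin and carton have not moved.

```bash
python3 -c "
from plant import bot
print(bot.close_job())"
```

```text
the job is handed in; nothing more can be done
None
```

I turned the dial one click so its pointer rests at the tall pin, then pressed the start button until it bottomed out and let it spring back; the job was handed in at about 18.6 s on the robot's clock, with the robot clear of everything.

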